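# Roll the roller core into its V-block

### The arm

A 6-joint arm with a two-finger parallel gripper is mounted at the origin on the work surface. World frame = base frame: x ahead of the robot, y to its left, z up, the work surface at z = 0. Lengths are in m, angles in rad, forces in N, time in s.
With the tool pointing down it reaches from about 0.35 to 1 m from the base axis. Payload 7.1 kg.
Tool frame: the origin (TCP) lies on the centre line of the jaws, within the pads' length; the fingertips stand 14 mm ahead of it and the grasp point (between the pads) lies 5 mm behind it; z points along the fingers, y is the line along which they close (so a half turn about z gives the same grasp; the last joint's range is limited). The gripper opens to 85 mm and grips with 20 to 120 N. Pads are 22 mm wide; open, the fingers measure 114 mm over their backs; the gripper's body (76 mm by 85 mm) begins 54 mm behind the grasp point. The pads swing forward as they close: fully open they stand 13 mm farther back than shut.
Start: joints at [-1.256, 0.423, 1.63, -0, 1.089, -0.019], TCP at [0.205, -0.59, 0.212] pointing down, gripper open.
Joint ranges: [-3, 3], [-0.9, 2.11], [0.09, 2.58], [-1.31, 4.45], [0.11, 2.69], [-2.54, 2.54]. Speed limits (rad/s): [2.39, 2.39, 3.01, 3.14, 3.14, 3.14].

### API

Orientations are given as a rotation vector (axis times angle).
In Python, from plant import arm gives the robot as it stands.
- The arm moves only by the tool apply_moves, never from a script. Its argument "increments" is a list of rows, each an object with "travel": the shift along the tool's x, y, z as a fraction of full scale, a list of three; "delta_rot": the turn, a rotation vector about the tool's x, y, z as a fraction of full scale, a list of three; "grip": the finger opening in mm, from 0 to 85.4. In form: [{"travel": [tx, ty, tz], "delta_rot": [wx, wy, wz], "grip": grip}, ...]. A call has 1 to 10 rows; each row is the pose to reach, as a shift and turn from the pose commanded when the call began, along the tool's axes at that moment; what a row does not reach only later rows make up. Full scale, the value 1, is 80 cm for a shift and 45 degrees for a turn. A row lasts 1/12 s, in which the tool goes at most 41.7 mm and 7.16 degrees, less where a joint would pass 70% of its speed; a pose out of reach is approached as far as the arm can. A call with a number of a shift or a turn outside -1 to 1 is refused whole. A call with a gripper value outside its range is refused whole. The fingers move at their own pace and stop on an object; the grip force is fixed at half the most. Time passes only in rows, so rows that repeat a pose let the fingers close. It gives the time, the measured TCP pose, the force, the opening and the grip force at its end, in the units of the state.
- arm.get_obs(): the state, without advancing time (a new reading comes with each control period).
- arm.snapshot(name): name is "scene" or "top"; returns a dict with "color" (420x560x3 uint8, blue, green, red), "fx", "fy", "cx", "cy" (pixels), "view" (4x4, takes a point from world to camera coordinates). Camera axes: x right, y down, z forward; pixel columns grow to the right and rows downward; lengths in m; the calibration is good to about 2 mm. A picture is of the moment at which its call begins. There is no depth.
- arm.close_job(): hands the job in; it is judged then, once.
The state is a dict: "t": time; "q": joint angles; "qd": joint speeds; "tau": joint torques, N m; "eef_pos": TCP position; "orientation": TCP orientation; "wrist_force": force on the tool from outside, world axes, zero at the start; "moment": the same for the moment, N m; "width": finger opening in m; "grasp_force": force on a finger pad.
Only numpy, scipy, OpenCV 4.12 (cv2) and the standard library are available. Lean on these libraries where they do the work, as an engineer would, in place of code of your own. Each camera call takes 0.05 s, during which the arm holds its last target. There are 200 camera calls.

### The job

Park the loose steel roller core for inking: push it gently by its side with the fingertips so that it rolls along the bench and up the ramp of the wooden V-block, and drops into the groove. It must lie settled along the groove, with neither end sticking out past the block. Do not grip it, carry it or lift it, and leave everything else on the bench where it is.

Things in the scene. Friction and masses are not known exactly. Their poses are not given: they have to be found in the camera images.
- core_mid (a point): centre of the steel roller core: a plain polished bar, 50 mm diameter, 150 mm long, about 0.5 kg, lying on its round side (centre 25 mm up) left or right of the V-block, askew. The x axis of this frame is the bar's axis; y and z turn as it rolls. Pushed at or below its mid-height it rolls freely, pushed above that it binds; it stops soon after a push
- v_seat (a point): the bar's centre when it lies seated in the middle of the groove (33 mm above the bench); axes as those of vblock. On the flat top beside the groove the bar's centre is 38 mm above the bench; from there it drops 5 mm into the groove
- vblock: wooden V-block fixed to the bench: 240 mm long along its x axis, 172 mm across (its y axis), 13 mm high; origin at the centre of its underside on the bench, z up. The groove runs along x in the middle: a 120 degree V, 31 mm wide at the top, its bottom 4 mm above the bench; on either side a flat top 10 mm wide, then a ramp falling to the bench over 60 mm (foot 86 mm from the middle)
- tin: closed ink tin standing on the bench, 72 mm across, 55 mm tall, on the other side of the V-block from the core; origin at the centre of its underside; leave it alone
- squeeze: white squeeze bottle standing at the left, 64 mm across, 130 mm tall; origin at the centre of its underside; leave it alone
- cup: small glass cup beyond the work, 60 mm across, 50 mm tall; origin under its centre; leave it alone
- sleeve: short steel sleeve standing on end beyond the work, 50 mm across, 70 mm tall; origin under its centre; not the roller core, leave it alone
- tape: cardboard ring lying at the right, 100 mm across, 25 mm tall; origin under its centre; leave it alone
- knife: ink knife (spatula) lying at the right, under 40 mm tall; leave it alone
- brush: brush lying at the left, under 40 mm tall; leave it alone
Mind the look-alikes: they are no part of the job. Leave any green, orange or turquoise look-alike of the part that bears core_mid alone.

How it is judged:
By the outcome, as a careful person would: the job done as asked, in the order asked, and still so for the second after the job is handed in, with the robot touching nothing.
It also fails if it takes over 38 s, if anything falls off the work surface, if the arm or the gripper's body presses on something with over 40 N, if the wrist force passes 120 N, or if a joint passes its speed limit or range.

## Working session

There is one attempt and no reset: what is moved stays moved. The work goes in short steps, Python scripts to look and compute and a tool call to move; the robot and the scene stay as the last step left them, time stands still between calls to the robot, and variables do not carry over. Pictures are saved under pics/ and viewed, at most 10 in all, crops included, and the job is handed in when it is done.

Besides the shell and the picture viewer there is one more tool, called after "Request:" as name([rows], argument=value, ...), one row to a line, values as JSON. apply_moves: Moves the arm, as the interface text tells. Shift numbers are shares of 80 cm and turn numbers shares of 45 degrees, none past 1 either way. Its arguments: {"type":"object","properties":{"increments":{"type":"array"}},"required":["increments"]}

```bash
mkdir -p pics
cat > h.py <<'E'
import numpy as np, cv2
from plant import arm
def snap(n,f):
    s=arm.snapshot(n); cv2.imwrite('pics/'+f,s['color']); np.savez('pics/'+f+'.npz',**{k:s[k] for k in s}); return s
def ray(s,u,v,z):
    V=np.array(s['view']); R=V[:3,:3]; t=V[:3,3]; c=-R.T@t
    d=R.T@np.array([(u-s['cx'])/s['fx'],(v-s['cy'])/s['fy'],1]); return c+d*(z-c[2])/d[2]
E
python3 - <<'E'
from h import *
a=snap('top','top1.png');b=snap('scene','scene1.png')
cv2.imwrite('pics/top1b.png',cv2.resize(a['color'],(800,600)))
for s in(a,b):
    V=np.array(s['view']);print(-V[:3,:3].T@V[:3,3],V[:3,:3].round(2).tolist(),s['fx'])
o=arm.get_obs();print(o['t'],o['eef_pos'],o['orientation'])
E
```

```text
[0.39067641 0.01968611 1.47841063] [[0.03, -1.0, 0.0], [-1.0, -0.03, -0.05], [0.05, -0.0, -1.0]] 484.3850745841197
[0.88738509 0.57521106 1.12362688] [[-0.79, 0.61, -0.02], [0.52, 0.66, -0.54], [-0.32, -0.44, -0.84]] 454.4687586253686
0.1 [ 0.20462058 -0.59002387  0.21161375] [-3.09661500e+00 -5.21646963e-01  3.57904022e-04]
```

View pics/top1.png

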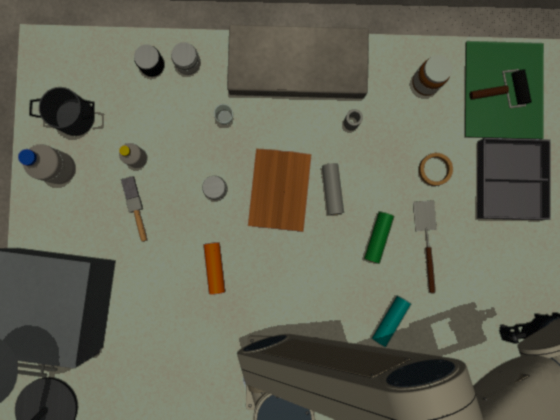

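View pics/scene1.png

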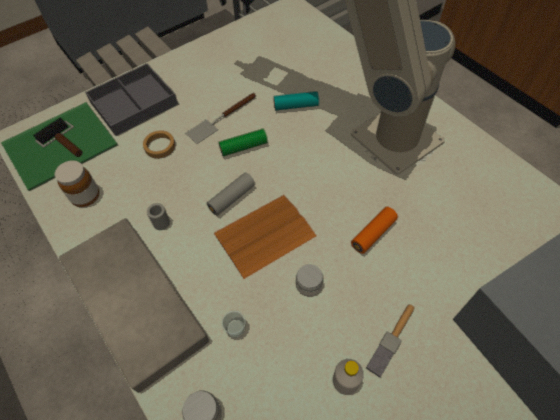

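The top view shows the block at about (280,190), the steel core at (333,189), tilted slightly and to the right of the block, and the tin at (214,187). The green look-alike is at (378,237), so the push goes toward +y. Next I measure them.

```bash
cat >> h.py <<'E'
def measure(s,name='top'):
    im=s['color'];hsv=cv2.cvtColor(im,cv2.COLOR_BGR2HSV);H,S,V=cv2.split(hsv)
    wood=((H<20)&(S>110)&(V>60)).astype(np.uint8)
    core=((S<45)&(V>60)&(V<165)).astype(np.uint8)
    return wood,core,hsv
def biggest(m,box):
    x0,y0,x1,y1=box; k=np.zeros_like(m);k[y0:y1,x0:x1]=m[y0:y1,x0:x1]
    k=cv2.morphologyEx(k,cv2.MORPH_OPEN,np.ones((3,3)))
    c=max(cv2.findContours(k,cv2.RETR_EXTERNAL,cv2.CHAIN_APPROX_NONE)[0],key=cv2.contourArea)
    return c
def rect(s,c,z):
    P=np.array([ray(s,u,v,z)[:2] for u,v in c[:,0]],np.float32)
    (x,y),(w,h),a=cv2.minAreaRect(P*1000)
    if w<h: w,h=h,w;a+=90
    return x/1000,y/1000,w,h,(a+90)%180-90
E
python3 - <<'E'
from h import *
s=dict(np.load('pics/top1.png.npz'))
w,c,hsv=measure(s)
print(hsv[190,318:350].tolist())
cw=biggest(w,(235,135,320,245));cc=biggest(c,(316,150,352,228))
print('block',rect(s,cw,0.008));print('core',rect(s,cc,0.027))
im=s['color'].copy();cv2.drawContours(im,[cw,cc],-1,(255,0,255),1)
cv2.imwrite('pics/c1.png',cv2.resize(im[130:250,190:410],None,fx=3.5,fy=3.5,interpolation=0))
for n,p,z in(('tin',(214,187),.055),('green',(378,237),.025)):print(n,ray(s,*p,z))
E
```

```text
[[38, 37, 137], [39, 39, 138], [39, 39, 139], [39, 37, 137], [38, 38, 126], [30, 36, 93], [23, 43, 71], [27, 39, 59], [26, 32, 64], [24, 35, 73], [27, 35, 80], [25, 32, 87], [27, 31, 91], [28, 32, 96], [28, 30, 102], [25, 31, 107], [28, 31, 107], [28, 32, 103], [28, 34, 97], [28, 33, 92], [25, 32, 87], [24, 31, 82], [30, 32, 79], [32, 36, 100], [36, 38, 127], [36, 38, 136], [36, 38, 136], [40, 39, 139], [41, 37, 139], [41, 39, 139], [40, 39, 139], [39, 35, 138]]
block (0.5521610717773437, 0.024857215881347657, 238.6535186767578, 169.3002471923828, -4.39935302734375)
core (0.5572657470703125, -0.138701171875, 233.21612548828125, 105.82585144042969, 1.3164135217666626)
tin [0.54853579 0.21719216 0.055     ]
green [ 0.41447702 -0.27536763  0.025     ]
```

View pics/c1.png

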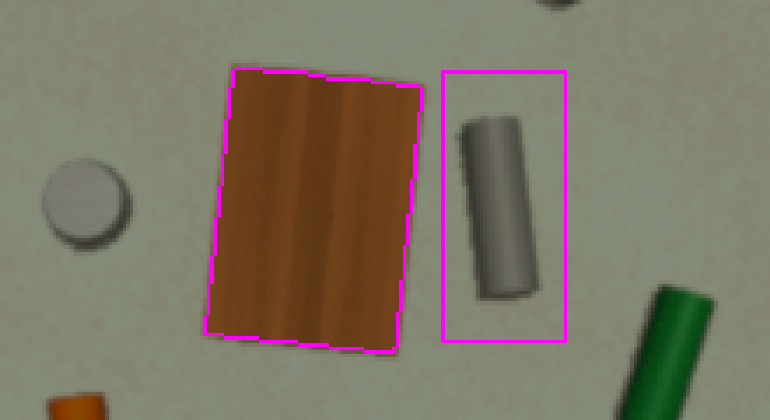

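The block outline fits. The core mask caught the bench (V≈137), so I'll use V<122 and drop the dark shadow strip on its left.

```bash
python3 - <<'E'
import re
t=open('h.py').read().replace("(V>60)&(V<165)","(V>74)&(V<118)");open('h.py','w').write(t)
E
python3 - <<'E'
from h import *
s=dict(np.load('pics/top1.png.npz'))
w,c,hsv=measure(s)
cw=biggest(w,(235,135,320,245));cc=biggest(c,(316,150,352,228))
B=rect(s,cw,0.008);C=rect(s,cc,0.027);print(B,C)
th=np.radians(B[4]);R=np.array([[np.cos(th),-np.sin(th)],[np.sin(th),np.cos(th)]])
print('core in block',R.T@(np.array(C[:2])-B[:2]),C[4]-B[4])
print(cv2.boundingRect(cc))
from scipy.spatial.transform import Rotation as Ro
print(Ro.from_rotvec(arm.get_obs()['orientation']).as_matrix().round(3))
E
```

```text
(0.5521610717773437, 0.024857215881347657, 238.6535186767578, 169.3002471923828, -4.39935302734375) (0.559461181640625, -0.14055792236328124, 152.6970672607422, 43.41432189941406, 6.943803310394287)
core in block [ 0.01996723 -0.16436779] 11.343156337738037
(325, 163, 19, 51)
[[ 0.945  0.328 -0.   ]
 [ 0.328 -0.945  0.001]
 [-0.    -0.001 -1.   ]]
```

Request:
apply_moves([
  {"travel": [0.586, -0.306, 0.0], "delta_rot": [0, 0, -1], "grip": 85},
  {"travel": [0.586, -0.306, 0.0], "delta_rot": [0, 0, -1], "grip": 85},
  {"travel": [0.586, -0.306, 0.0], "delta_rot": [0, 0, -1], "grip": 85},
  {"travel": [0.586, -0.306, 0.0], "delta_rot": [0, 0, -1], "grip": 85},
  {"travel": [0.586, -0.306, 0.0], "delta_rot": [0, 0, -1], "grip": 85},
  {"travel": [0.586, -0.306, 0.0], "delta_rot": [0, 0, -1], "grip": 85},
  {"travel": [0.586, -0.306, 0.0], "delta_rot": [0, 0, -1], "grip": 85},
  {"travel": [0.586, -0.306, 0.0], "delta_rot": [0, 0, -1], "grip": 85},
  {"travel": [0.586, -0.306, 0.0], "delta_rot": [0, 0, -1], "grip": 85},
  {"travel": [0.586, -0.306, 0.0], "delta_rot": [0, 0, -1], "grip": 85},
])

```text
t: 0.93
eef_pos: [0.4915, -0.2854, 0.2121]
orientation: [-2.662, -1.667, 0.0]
wrist_force: [0.7, -0.6, 0.2]
width: 0.0852
grasp_force: 0.0
```

```bash
cat >> h.py <<'E'
from scipy.spatial.transform import Rotation as Ro
def go(x,y,z,yh):  # target: tool down, tool y heading yh deg; prints travel, delta_rot numbers
    o=arm.get_obs();R=Ro.from_rotvec(o['orientation']);a=np.radians(yh)
    Y=np.array([np.cos(a),np.sin(a),0]);Z=np.array([0,0,-1.]);X=np.cross(Y,Z)
    T=Ro.from_matrix(np.c_[X,Y,Z])
    print('travel',(R.inv().apply(np.array([x,y,z])-o['eef_pos'])/.8).round(4),'rot',((R.inv()*T).as_rotvec()/(np.pi/4)).round(4))
    m=R.as_matrix();print('at',np.round(o['eef_pos'],4),'yh',np.degrees(np.arctan2(m[1,1],m[0,1])).round(2),'F',np.round(o['wrist_force'],1),'t',o['t'])
E
python3 -c "
from h import *
go(.567,-.205,.10,6.9)"
```

```text
travel [0.1316 0.0412 0.1402] rot [-5.000e-04 -2.000e-04 -7.284e-01]
at [ 0.4915 -0.2854  0.2121] yh -25.88 F [ 0.7 -0.6  0.2] t 0.9333
```

Request:
apply_moves([
  {"travel": [0.132, 0.041, 0.05], "delta_rot": [0, 0, -0.728], "grip": 85},
  {"travel": [0.132, 0.041, 0.05], "delta_rot": [0, 0, -0.728], "grip": 85},
  {"travel": [0.132, 0.041, 0.05], "delta_rot": [0, 0, -0.728], "grip": 85},
  {"travel": [0.132, 0.041, 0.05], "delta_rot": [0, 0, -0.728], "grip": 85},
  {"travel": [0.132, 0.041, 0.05], "delta_rot": [0, 0, -0.728], "grip": 85},
  {"travel": [0.132, 0.041, 0.1], "delta_rot": [0, 0, -0.728], "grip": 85},
  {"travel": [0.132, 0.041, 0.14], "delta_rot": [0, 0, -0.728], "grip": 85},
  {"travel": [0.132, 0.041, 0.14], "delta_rot": [0, 0, -0.728], "grip": 85},
  {"travel": [0.132, 0.041, 0.14], "delta_rot": [0, 0, -0.728], "grip": 85},
  {"travel": [0.132, 0.041, 0.14], "delta_rot": [0, 0, -0.728], "grip": 85},
])

```text
t: 1.77
eef_pos: [0.5668, -0.2069, 0.1014]
orientation: [2.084, 2.35, 0.001]
wrist_force: [-0.2, -0.3, 0.5]
width: 0.0848
grasp_force: 0.0
```

```bash
python3 -c "
from h import *
go(.567,-.205,.022,6.9)
snap('scene','s2.png')"
```

```text
travel [0.0024 0.0004 0.0993] rot [ 0.0011  0.0005 -0.0006]
at [ 0.5668 -0.2069  0.1014] yh 6.87 F [-0.2 -0.3  0.5] t 1.7667
```

View pics/s2.png

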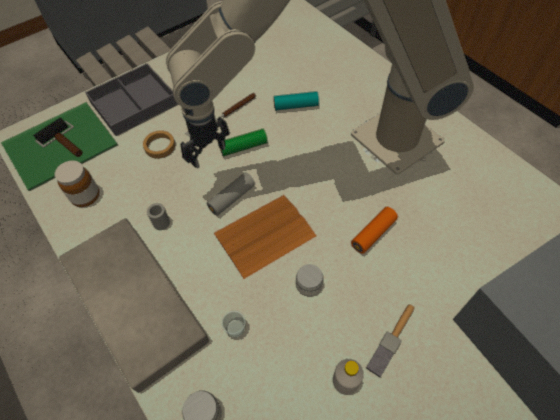

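The fingers at about (205,140) are behind the core at (231,193) and clear of the green bar. Descending.

Request:
apply_moves([
  {"travel": [0.002, 0, 0.03], "delta_rot": [0, 0, 0], "grip": 85},
  {"travel": [0.002, 0, 0.05], "delta_rot": [0, 0, 0], "grip": 85},
  {"travel": [0.002, 0, 0.07], "delta_rot": [0, 0, 0], "grip": 85},
  {"travel": [0.002, 0, 0.085], "delta_rot": [0, 0, 0], "grip": 85},
  {"travel": [0.002, 0, 0.095], "delta_rot": [0, 0, 0], "grip": 85},
  {"travel": [0.002, 0, 0.099], "delta_rot": [0, 0, 0], "grip": 85},
  {"travel": [0.002, 0, 0.099], "delta_rot": [0, 0, 0], "grip": 85},
])

```text
t: 2.4
eef_pos: [0.5662, -0.2051, 0.0213]
orientation: [2.084, 2.351, 0.0]
wrist_force: [0.7, -0.4, -0.1]
width: 0.0848
grasp_force: 0.0
```

```bash
python3 -c "
from h import *
B=np.array([.5522,.0249]);t=np.radians(-4.4);ux=np.array([np.cos(t),np.sin(t)]);uy=np.array([-ux[1],ux[0]])
# face of pads at bar -25, pad half 11
C=np.array([.5595,-.139]);n=np.array([-.120,.993])
go(*(C-n*.036),.022,6.9)
print(uy@(C-B))
p=B+ux*.012+uy*(-.095-.036);go(*p,.022,-4.4)
s=snap('scene','s3.png');cv2.imwrite('pics/s3c.png',cv2.resize(s['color'][110:280,150:350],None,fx=3.5,fy=3.5))"
```

```text
travel [ 0.038   0.0016 -0.0009] rot [ 0.0002  0.0001 -0.0004]
at [ 0.5662 -0.2051  0.0213] yh 6.88 F [ 0.7 -0.4 -0.1] t 2.4
-0.16285689718466648
travel [ 0.124  -0.0002 -0.0009] rot [2.000e-04 1.000e-04 2.507e-01]
at [ 0.5662 -0.2051  0.0213] yh 6.88 F [ 0.7 -0.4 -0.1] t 2.4
```

View pics/s3c.png

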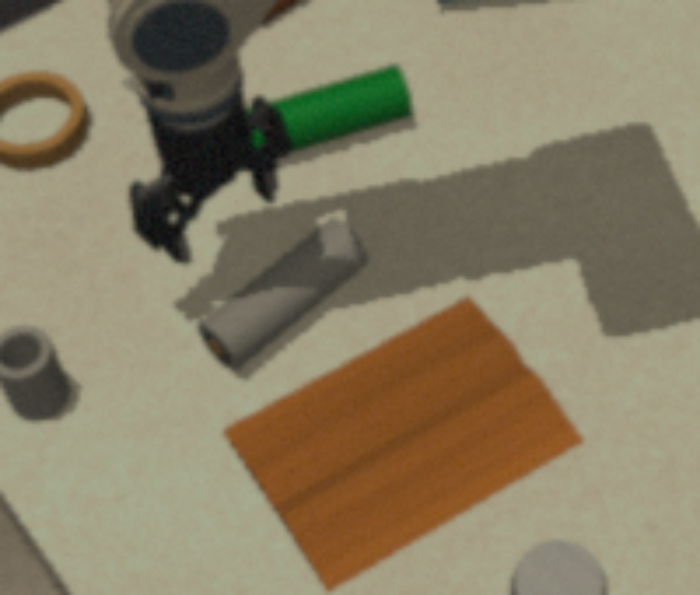

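Request:
apply_moves([
  {"travel": [0.018, 0, 0], "delta_rot": [0, 0, 0], "grip": 85},
  {"travel": [0.03, 0, 0], "delta_rot": [0, 0, 0], "grip": 85},
  {"travel": [0.036, 0, 0], "delta_rot": [0, 0, 0], "grip": 85},
  {"travel": [0.043, 0, 0], "delta_rot": [0, 0, 0.02], "grip": 85},
  {"travel": [0.05, 0, 0], "delta_rot": [0, 0, 0.04], "grip": 85},
  {"travel": [0.057, 0, 0], "delta_rot": [0, 0, 0.06], "grip": 85},
  {"travel": [0.064, 0, 0], "delta_rot": [0, 0, 0.08], "grip": 85},
  {"travel": [0.071, 0, 0], "delta_rot": [0, 0, 0.1], "grip": 85},
  {"travel": [0.078, 0, 0], "delta_rot": [0, 0, 0.12], "grip": 85},
  {"travel": [0.085, 0, 0], "delta_rot": [0, 0, 0.14], "grip": 85},
])

```text
t: 3.28
eef_pos: [0.5577, -0.1369, 0.0211]
orientation: [-2.212, -2.231, 0.0]
wrist_force: [0.4, -0.2, -0.4]
width: 0.0851
grasp_force: 0.0
```

```bash
python3 -c "
from h import *
B=np.array([.5522,.0249]);t=np.radians(-4.4);ux=np.array([np.cos(t),np.sin(t)]);uy=np.array([-ux[1],ux[0]])
p=B+ux*.010+uy*(-.095-.036);go(*p,.022,-4.4)
s=snap('scene','s4.png');cv2.imwrite('pics/s4c.png',cv2.resize(s['color'][110:280,150:350],None,fx=3.5,fy=3.5))"
```

```text
travel [ 0.0381 -0.0067 -0.0011] rot [-0.     -0.      0.1087]
at [ 0.5577 -0.1369  0.0211] yh 0.49 F [ 0.4 -0.2 -0.4] t 3.2833
```

View pics/s4c.png

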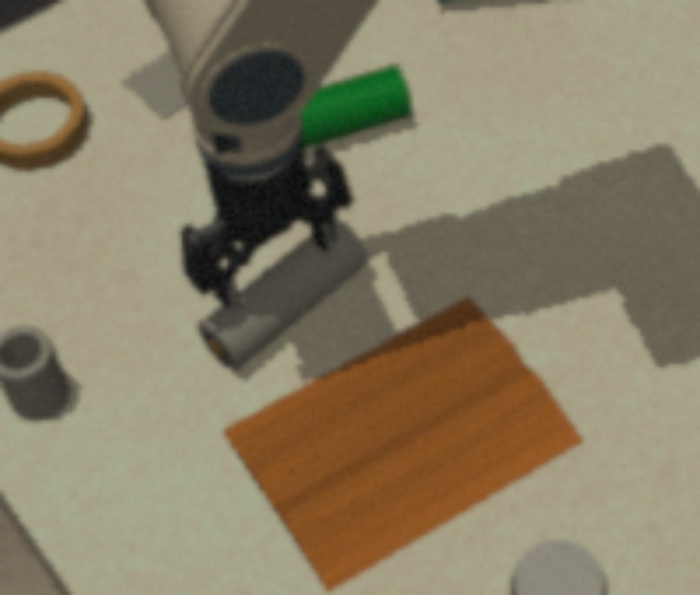

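The bar's ends are still at crop pixels (218,345) and (350,245), so it hasn't moved, and the force is near zero. The fingers appear to be just about to touch, so I'll check its position from the scene camera.

```bash
python3 -c "
from h import *
s=dict(np.load('pics/s4.png.npz'))
for n,u,v,z in(('L',218,345,.025),('R',345,245,.025),('fingL',232,298,.02),('fingR',325,245,.02),('b1',228,432,0),('b2',467,300,0),('b3',580,438,0),('b4',330,588,0)):
  print(n,ray(s,150+u/3.5,110+v/3.5,z).round(4))
a=dict(np.load('pics/top1.png.npz'))
for u,v in((330,164),(336,214),(325,189),(341,189)):print(ray(a,u,v,.03).round(4))
s=snap('top','t5.png');cv2.imwrite('pics/t5c.png',cv2.resize(s['color'][130:250,190:410],None,fx=3.5,fy=3.5))"
```

```text
L [ 0.6292 -0.1239  0.025 ]
R [ 0.4877 -0.1426  0.025 ]
fingL [ 0.593  -0.1597  0.02  ]
fingR [ 0.4994 -0.1566  0.02  ]
b1 [ 0.6627 -0.0635  0.    ]
b2 [ 0.4302 -0.0463  0.    ]
b3 [0.441  0.1175 0.    ]
b4 [0.6761 0.1007 0.    ]
[ 0.6302 -0.1261  0.03  ]
[ 0.4799 -0.1473  0.03  ]
[ 0.5542 -0.1127  0.03  ]
[ 0.5555 -0.1607  0.03  ]
```

View pics/t5c.png

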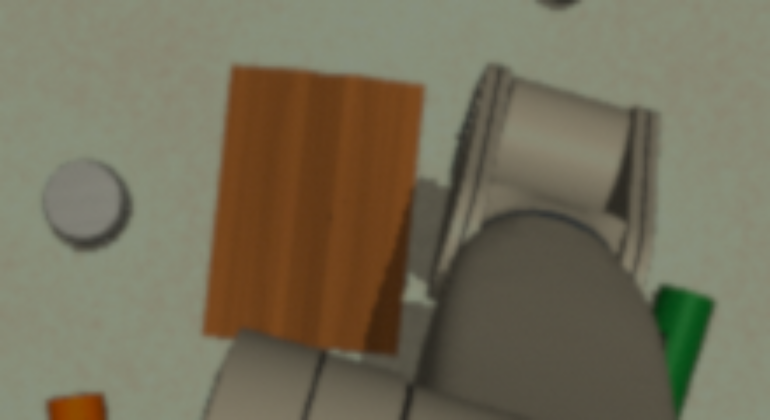

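```bash
python3 -c "
from h import *
def run(f,T,yh,pts):
  s=dict(np.load(f));V=np.array(s['view']);a=np.radians(yh);Y=np.array([np.cos(a),np.sin(a),0])
  for sg,h in((1,.043),(-1,.043),(1,.052),(-1,.052)):
    for z in(0,.02,.05):
      p=V[:3,:3]@(np.array([T[0],T[1],z])+sg*h*Y)+V[:3,3];u=s['fx']*p[0]/p[2]+s['cx'];v=s['fy']*p[1]/p[2]+s['cy']
      print(f,sg*h,z,round((u-150)*3.5),round((v-110)*3.5))
run('pics/s3.png.npz',(.5662,-.2051),6.88,0);run('pics/s4.png.npz',(.5577,-.1369),.49,0)
go(.5577,-.1369,.0,0)
"
```

```text
pics/s3.png.npz 0.043 0 194 290
pics/s3.png.npz 0.043 0.02 191 277
pics/s3.png.npz 0.043 0.05 185 256
pics/s3.png.npz -0.043 0 270 234
pics/s3.png.npz -0.043 0.02 267 220
pics/s3.png.npz -0.043 0.05 263 199
pics/s3.png.npz 0.052 0 186 296
pics/s3.png.npz 0.052 0.02 182 283
pics/s3.png.npz 0.052 0.05 176 262
pics/s3.png.npz -0.052 0 278 228
pics/s3.png.npz -0.052 0.02 275 214
pics/s3.png.npz -0.052 0.05 271 193
pics/s4.png.npz 0.043 0 243 334
pics/s4.png.npz 0.043 0.02 239 321
pics/s4.png.npz 0.043 0.05 234 300
pics/s4.png.npz -0.043 0 325 282
pics/s4.png.npz -0.043 0.02 323 268
pics/s4.png.npz -0.043 0.05 320 247
pics/s4.png.npz 0.052 0 234 339
pics/s4.png.npz 0.052 0.02 230 326
pics/s4.png.npz 0.052 0.05 225 306
pics/s4.png.npz -0.052 0 334 276
pics/s4.png.npz -0.052 0.02 332 263
pics/s4.png.npz -0.052 0.05 329 242
travel [-0.0004  0.0002  0.0263] rot [-0.0006 -0.0002  0.0129]
at [ 0.5575 -0.1366  0.021 ] yh 0.58 F [-0.4  0.2 -0.4] t 3.3833
```

Both pictures put the visible tips of the open fingers at z≈0.05 with the TCP at 0.021, so they passed just over the bar without touching it. I'll back off, partly close the fingers and look again.

Request:
apply_moves([
  {"travel": [0, 0, -0.012], "delta_rot": [0, 0, 0], "grip": 85},
  {"travel": [-0.02, 0.0, -0.025], "delta_rot": [0, 0, -0.05], "grip": 85},
  {"travel": [-0.05, 0.01, -0.025], "delta_rot": [0, 0, -0.1], "grip": 85},
  {"travel": [-0.087, 0.011, -0.025], "delta_rot": [0, 0, -0.14], "grip": 85},
  {"travel": [-0.087, 0.011, -0.025], "delta_rot": [0, 0, -0.14], "grip": 55},
  {"travel": [-0.087, 0.011, 0], "delta_rot": [0, 0, -0.14], "grip": 55},
  {"travel": [-0.087, 0.011, 0], "delta_rot": [0, 0, -0.14], "grip": 55},
  {"travel": [-0.087, 0.011, 0], "delta_rot": [0, 0, -0.14], "grip": 55},
  {"travel": [-0.087, 0.011, 0], "delta_rot": [0, 0, -0.14], "grip": 55},
  {"travel": [-0.087, 0.011, 0], "delta_rot": [0, 0, -0.14], "grip": 55},
])

```text
t: 4.22
eef_pos: [0.5677, -0.2067, 0.0219]
orientation: [2.083, 2.351, 0.0]
wrist_force: [0.4, 0.4, -0.1]
width: 0.0554
grasp_force: 0.0
```

```bash
python3 -c "
from h import *
go(.567,-.205,.022,6.9)
s=snap('scene','s6.png');V=s['view']
a=np.radians(6.9);Y=np.array([np.cos(a),np.sin(a),0]);o=arm.get_obs()
im=cv2.resize(s['color'][130:230,180:280],None,fx=6,fy=6)
for sg in(1,-1):
  for z in(0,.02,.05):
    p=V[:3,:3]@(np.r_[o['eef_pos'][:2],z]+sg*o['width']/2*Y)+V[:3,3];u=s['fx']*p[0]/p[2]+s['cx'];v=s['fy']*p[1]/p[2]+s['cy']
    q=(round((u-180)*6),round((v-130)*6));print(sg,z,q);cv2.circle(im,q,2,(0,0,255),-1)
cv2.imwrite('pics/s6c.png',im)"
```

```text
travel [ 0.0022 -0.0006 -0.0001] rot [0.0008 0.0004 0.0001]
at [ 0.5677 -0.2067  0.0219] yh 6.91 F [ 0.4  0.4 -0.1] t 4.2167
1 0 (173, 359)
1 0.02 (166, 336)
1 0.05 (157, 300)
-1 0 (256, 297)
-1 0.02 (250, 274)
-1 0.05 (243, 237)
```

View pics/s6c.png

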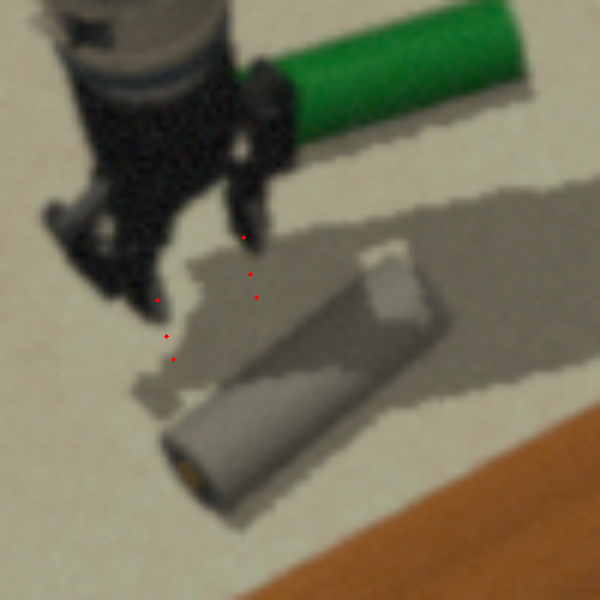

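Closed to 55 mm, the tips (crop (160,320) and (257,250)) are at about z 0.035. Lowering in small, force-checked steps.

Request:
apply_moves([
  {"travel": [0.002, 0, 0.003], "delta_rot": [0, 0, 0], "grip": 55},
  {"travel": [0.002, 0, 0.006], "delta_rot": [0, 0, 0], "grip": 55},
  {"travel": [0.002, 0, 0.009], "delta_rot": [0, 0, 0], "grip": 55},
  {"travel": [0.002, 0, 0.012], "delta_rot": [0, 0, 0], "grip": 55},
  {"travel": [0.002, 0, 0.012], "delta_rot": [0, 0, 0], "grip": 55},
])

```text
t: 4.68
eef_pos: [0.5667, -0.2052, 0.0109]
orientation: [-2.083, -2.35, 0.001]
wrist_force: [-0.1, -0.3, 0.1]
width: 0.0552
grasp_force: 0.0
```

Request:
apply_moves([
  {"travel": [0, 0, 0.003], "delta_rot": [0, 0, 0], "grip": 55},
  {"travel": [0, 0, 0.005], "delta_rot": [0, 0, 0], "grip": 55},
  {"travel": [0, 0, 0.005], "delta_rot": [0, 0, 0], "grip": 55},
])

```text
t: 4.93
eef_pos: [0.5669, -0.2053, 0.0071]
orientation: [-2.084, -2.35, 0.0]
wrist_force: [-1.0, 0.9, 0.9]
width: 0.0552
grasp_force: 0.0
```

Request:
apply_moves([
  {"travel": [0, 0, 0.003], "delta_rot": [0, 0, 0], "grip": 55},
  {"travel": [0, 0, 0.005], "delta_rot": [0, 0, 0], "grip": 55},
  {"travel": [0, 0, 0.005], "delta_rot": [0, 0, 0], "grip": 55},
])

```text
t: 5.18
eef_pos: [0.5669, -0.2053, 0.0032]
orientation: [-2.084, -2.35, 0.0]
wrist_force: [-0.0, 0.1, 0.2]
width: 0.0548
grasp_force: 0.0
```

Request:
apply_moves([
  {"travel": [0, 0, 0.003], "delta_rot": [0, 0, 0], "grip": 55},
  {"travel": [0, 0, 0.005], "delta_rot": [0, 0, 0], "grip": 55},
  {"travel": [0, 0, 0.005], "delta_rot": [0, 0, 0], "grip": 55},
])

```text
t: 5.43
eef_pos: [0.5669, -0.2053, -0.0009]
orientation: [-2.084, -2.35, 0.0]
wrist_force: [0.0, 0.4, 0.2]
width: 0.055
grasp_force: 0.0
```

```bash
python3 -c "
from h import *
go(.567,-.205,.0,6.9)
s=snap('scene','s7.png')
b=dict(np.load('pics/s6.png.npz'))
im=s['color'];g=cv2.cvtColor(im,cv2.COLOR_BGR2GRAY)
# lowest dark finger pixels near each finger
for f,S in(('s6',b),('s7',s)):
  g=cv2.cvtColor(S['color'],cv2.COLOR_BGR2GRAY)
  print(f)
  for u in(203,205,207,209,219,221,223,225):
    print(u,[int(x) for x in g[166:196,u]])
"
```

```text
travel [ 0.0003  0.0002 -0.0011] rot [-0.0006 -0.0003 -0.0004]
at [ 0.5669 -0.2053 -0.0009] yh 6.88 F [0.  0.4 0.2] t 5.4333
s6
203 [13, 30, 16, 17, 18, 24, 17, 22, 20, 16, 25, 15, 17, 10, 18, 36, 79, 127, 153, 162, 159, 159, 159, 160, 159, 157, 123, 107, 102, 99]
205 [25, 18, 20, 23, 25, 32, 28, 39, 50, 54, 43, 48, 55, 53, 51, 41, 47, 79, 137, 158, 161, 161, 156, 160, 157, 155, 120, 103, 101, 98]
207 [21, 30, 38, 35, 51, 109, 130, 152, 157, 154, 133, 122, 113, 96, 85, 81, 74, 87, 130, 155, 160, 159, 153, 125, 109, 108, 100, 100, 98, 95]
209 [101, 119, 133, 140, 151, 158, 159, 163, 159, 157, 160, 164, 162, 160, 161, 160, 159, 154, 156, 158, 146, 140, 115, 104, 99, 101, 99, 102, 99, 116]
219 [21, 31, 37, 81, 119, 111, 102, 97, 101, 100, 102, 102, 101, 100, 98, 97, 99, 100, 102, 99, 99, 102, 98, 96, 96, 95, 78, 72, 99, 109]
221 [27, 29, 17, 15, 27, 53, 83, 93, 100, 99, 102, 99, 98, 97, 100, 96, 100, 100, 102, 102, 97, 99, 99, 92, 81, 66, 61, 73, 104, 115]
223 [53, 57, 59, 56, 58, 61, 76, 94, 99, 99, 102, 102, 101, 100, 101, 100, 100, 100, 101, 103, 103, 101, 91, 75, 67, 69, 75, 99, 114
[... 520 characters left out ...]
 109, 101, 102, 98, 99, 95]
209 [23, 18, 24, 23, 24, 28, 34, 37, 34, 49, 107, 146, 155, 155, 160, 158, 131, 104, 100, 85, 68, 65, 80, 98, 102, 99, 99, 98, 103, 119]
219 [47, 51, 58, 74, 79, 74, 80, 86, 96, 99, 100, 103, 100, 100, 97, 96, 101, 100, 100, 98, 99, 100, 98, 97, 97, 94, 79, 70, 72, 100]
221 [21, 13, 24, 23, 12, 20, 11, 22, 45, 77, 93, 98, 100, 99, 100, 100, 101, 100, 103, 101, 100, 100, 97, 92, 79, 68, 61, 74, 99, 111]
223 [13, 17, 25, 52, 47, 38, 38, 26, 24, 27, 55, 83, 99, 104, 99, 99, 102, 102, 100, 99, 100, 100, 93, 76, 67, 64, 75, 102, 114, 115]
225 [50, 67, 76, 65, 55, 46, 48, 55, 67, 73, 83, 95, 98, 101, 99, 100, 99, 100, 103, 100, 93, 80, 68, 63, 66, 69, 76, 106, 112, 114]
```

Request:
apply_moves([
  {"travel": [0, 0, 0.003], "delta_rot": [0, 0, 0], "grip": 55},
  {"travel": [0, 0, 0.005], "delta_rot": [0, 0, 0], "grip": 55},
  {"travel": [0, 0, 0.005], "delta_rot": [0, 0, 0], "grip": 55},
])

```text
t: 5.73
eef_pos: [0.5669, -0.2053, -0.0049]
orientation: [-2.084, -2.35, 0.0]
wrist_force: [0.2, 0.2, 0.9]
width: 0.0548
grasp_force: 0.0
```

Request:
apply_moves([
  {"travel": [0, 0, 0.002], "delta_rot": [0, 0, 0], "grip": 55},
  {"travel": [0, 0, 0.004], "delta_rot": [0, 0, 0], "grip": 55},
  {"travel": [0, 0, 0.004], "delta_rot": [0, 0, 0], "grip": 55},
])

```text
t: 5.98
eef_pos: [0.5669, -0.2053, -0.008]
orientation: [-2.084, -2.351, 0.0]
wrist_force: [-0.0, 0.2, 0.4]
width: 0.0552
grasp_force: 0.0
```

Request:
apply_moves([
  {"travel": [0.014, 0, 0], "delta_rot": [0, 0, 0], "grip": 55},
  {"travel": [0.024, 0, 0], "delta_rot": [0, 0, 0], "grip": 55},
  {"travel": [0.03, 0, 0], "delta_rot": [0, 0, 0], "grip": 55},
  {"travel": [0.036, 0, 0], "delta_rot": [0, 0, 0], "grip": 55},
  {"travel": [0.043, 0, 0], "delta_rot": [0, 0, 0.02], "grip": 55},
  {"travel": [0.05, 0, 0], "delta_rot": [0, 0, 0.04], "grip": 55},
  {"travel": [0.057, 0, 0], "delta_rot": [0, 0, 0.06], "grip": 55},
  {"travel": [0.064, 0, 0], "delta_rot": [0, 0, 0.08], "grip": 55},
  {"travel": [0.071, 0, 0], "delta_rot": [0, 0, 0.1], "grip": 55},
])

```text
t: 6.73
eef_pos: [0.5602, -0.1484, -0.0077]
orientation: [-2.177, -2.265, -0.0]
wrist_force: [0.1, -1.1, 1.3]
width: 0.0549
grasp_force: 0.2
```

```bash
python3 -c "
from h import *
B=np.array([.5522,.0249]);t=np.radians(-4.4);ux=np.array([np.cos(t),np.sin(t)]);uy=np.array([-ux[1],ux[0]])
p=B+ux*.010+uy*(-.095-.036);go(*p,-.007,-4.4)
s=snap('scene','s8.png');a=dict(np.load('pics/s7.png.npz'))
im=np.hstack([cv2.resize(q['color'][140:260,190:290],None,fx=4,fy=4) for q in(a,s)])
cv2.imwrite('pics/s8c.png',im)"
```

```text
travel [ 0.0528 -0.008  -0.0008] rot [-0.     -0.      0.1487]
at [ 0.5602 -0.1484 -0.0077] yh 2.29 F [ 0.1 -1.1  1.3] t 6.7333
```

View pics/s8c.png

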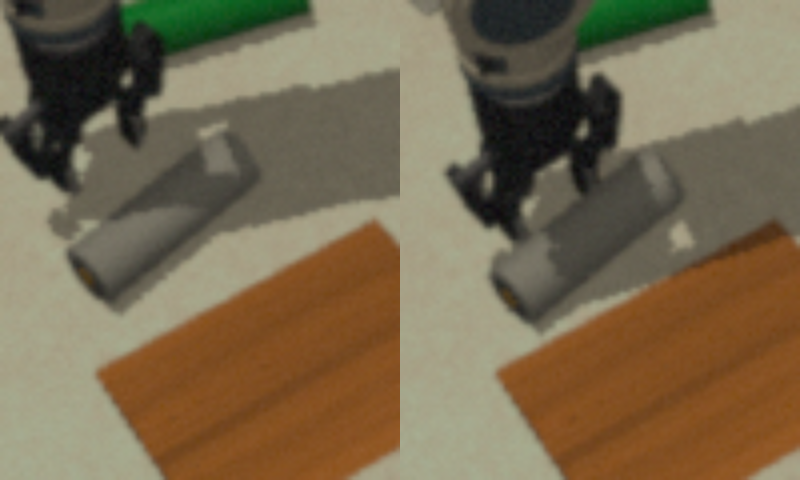

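The fingertips now roll the bar: both tips touch its side and it is about parallel to the block. Continuing to the ramp foot.

Request:
apply_moves([
  {"travel": [0.007, 0, 0], "delta_rot": [0, 0, 0.02], "grip": 55},
  {"travel": [0.014, 0, 0], "delta_rot": [0, 0, 0.04], "grip": 55},
  {"travel": [0.021, 0.001, 0], "delta_rot": [0, 0, 0.06], "grip": 55},
  {"travel": [0.028, 0.001, 0], "delta_rot": [0, 0, 0.08], "grip": 55},
  {"travel": [0.034, 0.002, 0], "delta_rot": [0, 0, 0.1], "grip": 55},
  {"travel": [0.039, 0.002, 0], "delta_rot": [0, 0, 0.125], "grip": 55},
  {"travel": [0.042, 0.002, 0], "delta_rot": [0, 0, 0.149], "grip": 55},
  {"travel": [0.044, 0.003, 0], "delta_rot": [0, 0, 0.149], "grip": 55},
])

```text
t: 7.45
eef_pos: [0.5612, -0.1134, -0.0076]
orientation: [2.305, 2.135, -0.0]
wrist_force: [-0.9, -2.4, 1.7]
width: 0.055
grasp_force: 1.3
```

```bash
cat >> h.py <<'E'
B=np.array([.5522,.0249]);t_=np.radians(-4.4);ux=np.array([np.cos(t_),np.sin(t_)]);uy=np.array([-ux[1],ux[0]])
def blk(p): p=np.array(p[:2])-B; return (p@ux).round(4),(p@uy).round(4)
E
python3 -c "
from h import *
print('tcp blk',blk(arm.get_obs()['eef_pos']));go(*(B+uy*(-.036)),.006,-4.4)
s=snap('scene','s9.png')
a=dict(np.load('pics/s8.png.npz'))
for z in (.025,): print('s8 ends',blk(ray(a,217.5,214.5,z)),blk(ray(a,258,187,z)))
# brown end-face of bar
for q in(a,s):
  h=cv2.cvtColor(q['color'],cv2.COLOR_BGR2HSV);m=((h[...,0]<25)&(h[...,1]>90)).astype(np.uint8);m[:195]=0;m[:,:205]=0
  n,l,st,ce=cv2.connectedComponentsWithStats(m)
  for i in range(1,n):
    if 3<st[i,4]<60 : print('face',ce[i],st[i,4],blk(ray(q,*ce[i],.025)))
"
```

```text
tcp blk (np.float64(0.0196), np.float64(-0.1372))
travel [ 0.1266 -0.0244 -0.017 ] rot [-0.0001  0.0002  0.0005]
at [ 0.5612 -0.1134 -0.0076] yh -4.38 F [-0.9 -2.4  1.7] t 7.45
s8 ends (np.float64(0.0853), np.float64(-0.1163)) (np.float64(-0.0615), np.float64(-0.1341))
face [216.63636364 213.72727273] 11 (np.float64(0.0861), np.float64(-0.12))
face [346.29411765 371.47058824] 17 (np.float64(0.0433), np.float64(0.4316))
face [225.54545455 221.36363636] 11 (np.float64(0.0774), np.float64(-0.0834))
```

Request:
apply_moves([
  {"travel": [0.006, 0, -0.001], "delta_rot": [0, 0, 0], "grip": 55},
  {"travel": [0.012, 0, -0.002], "delta_rot": [0, 0, 0], "grip": 55},
  {"travel": [0.018, 0, -0.0035], "delta_rot": [0, 0, 0], "grip": 55},
  {"travel": [0.024, 0, -0.005], "delta_rot": [0, 0, 0], "grip": 55},
  {"travel": [0.03, 0, -0.0065], "delta_rot": [0, 0, 0], "grip": 55},
  {"travel": [0.036, 0, -0.008], "delta_rot": [0, 0, 0], "grip": 55},
  {"travel": [0.042, 0, -0.0095], "delta_rot": [0, 0, 0], "grip": 55},
  {"travel": [0.048, 0, -0.011], "delta_rot": [0, 0, 0], "grip": 55},
  {"travel": [0.054, 0, -0.0125], "delta_rot": [0, 0, 0], "grip": 55},
])

```text
t: 8.25
eef_pos: [0.5649, -0.0706, 0.0028]
orientation: [2.302, 2.136, 0.0]
wrist_force: [-0.2, -6.0, 1.5]
width: 0.0551
grasp_force: 2.7
```

```bash
cat >> h.py <<'E'
def status(f):
    o=arm.get_obs();print('tcp blk',blk(o['eef_pos']),np.round(o['eef_pos'][2],4),'F',np.round(o['wrist_force'],1),o['t'])
    q=snap('scene',f);h=cv2.cvtColor(q['color'],cv2.COLOR_BGR2HSV);H,S,V=cv2.split(h)
    # grey bar seen against wood / bench
    m=((S<60)&(V>45)&(V<150)).astype(np.uint8)
    k=np.zeros_like(m);k[180:290,200:330]=m[180:290,200:330]
    print(f,'saved')
    return q
E
python3 -c "
from h import *
q=status('s10.png')
h=cv2.cvtColor(q['color'],cv2.COLOR_BGR2HSV)
wood=cv2.inRange(h,(0,110,40),(22,255,255))
wood[:190]=0;wood[:,:205]=0;wood[285:]=0
# per column along wood: first wood row
for u in range(210,312,8):
  r=np.where(wood[:,u])[0]; print(u,(r[0],r[-1],len(r)) if len(r) else None)
"
```

```text
tcp blk (np.float64(0.0199), np.float64(-0.0942)) 0.0028 F [-0.2 -6.   1.5] 8.25
s10.png saved
210 None
218 (np.int64(230), np.int64(239), 10)
226 (np.int64(226), np.int64(251), 26)
234 (np.int64(227), np.int64(263), 37)
242 (np.int64(234), np.int64(276), 43)
250 (np.int64(229), np.int64(274), 46)
258 (np.int64(222), np.int64(269), 48)
266 (np.int64(216), np.int64(265), 50)
274 (np.int64(210), np.int64(260), 51)
282 (np.int64(196), np.int64(255), 60)
290 (np.int64(202), np.int64(250), 49)
298 (np.int64(212), np.int64(246), 35)
306 (np.int64(221), np.int64(241), 21)
```

```bash
python3 -c "
from h import *
q=dict(np.load('pics/s10.png.npz'))
for u,v in((242,233.5),(250,228.5),(266,215.5),(274,209.5)): 
  p=ray(q,u,v,.035);V=q['view'];c=-V[:3,:3].T@V[:3,3];d=c-p;dy=d[:2]@uy;print(blk(p),blk(p)[1]-.025/np.sin(np.arctan2(d[2],dy)))
go(*(B+uy*(-.06)),.006,-4.4)
"
```

```text
(np.float64(0.0607), np.float64(-0.0179)) -0.04636056001901827
(np.float64(0.0341), np.float64(-0.0193)) -0.04777635514728218
(np.float64(-0.0254), np.float64(-0.0307)) -0.05930232408467512
(np.float64(-0.0551), np.float64(-0.0351)) -0.06375166143412543
travel [ 0.0416 -0.0248 -0.0039] rot [ 0.0009 -0.      0.0023]
at [ 0.5649 -0.0696  0.0029] yh -4.29 F [-0.2  0.9  0.3] t 8.3
```

The bar has skewed about 9° with its +x end ahead, because the tool sits 18 mm off the bar's middle. I'll back off, shift along the bar and push the lagging end.

Request:
apply_moves([
  {"travel": [-0.016, 0, 0.003], "delta_rot": [0, 0, 0], "grip": 55},
  {"travel": [-0.018, -0.04, 0.003], "delta_rot": [0, 0, 0], "grip": 55},
  {"travel": [-0.018, -0.0525, 0.003], "delta_rot": [0, 0, 0], "grip": 55},
  {"travel": [-0.018, -0.0525, 0.003], "delta_rot": [0, 0, 0], "grip": 55},
])

```text
t: 8.63
eef_pos: [0.5178, -0.082, -0.0008]
orientation: [-2.302, -2.132, 0.005]
wrist_force: [-1.3, -1.5, -0.2]
width: 0.0545
grasp_force: 0.8
```

```bash
cat >> h.py <<'E'
def bar(f,zc=.035):
    o=arm.get_obs();print('tcp blk',blk(o['eef_pos']),np.round(o['eef_pos'][2],4),'F',np.round(o['wrist_force'],1),o['t'])
    q=snap('scene',f);h=cv2.cvtColor(q['color'],cv2.COLOR_BGR2HSV);wood=cv2.inRange(h,(0,110,40),(22,255,255))
    V=q['view'];c=-V[:3,:3].T@V[:3,3]
    for u in range(214,300,6):
        r=np.where(wood[195:285,u])[0]
        if not len(r):continue
        p=ray(q,u,195+r[0]-.5,zc);d=c-p;b=blk(p);print(u,r[0]+195,len(r),b,(b[1]-.025/np.sin(np.arctan2(d[2],d[:2]@uy))).round(4))
E
python3 -c "
from h import *
bar('s11.png')"
```

```text
tcp blk (np.float64(-0.0261), np.float64(-0.1092)) -0.0008 F [-1.3 -1.5 -0.2] 8.6333
214 233 1 (np.float64(0.1236), np.float64(-0.0637)) -0.0927
220 229 14 (np.float64(0.1036), np.float64(-0.0657)) -0.0947
226 226 26 (np.float64(0.0849), np.float64(-0.0649)) -0.0939
232 227 34 (np.float64(0.0726), np.float64(-0.0528)) -0.0817
238 228 43 (np.float64(0.0603), np.float64(-0.0406)) -0.0693
244 225 54 (np.float64(0.0414), np.float64(-0.0397)) -0.0684
250 222 53 (np.float64(0.0224), np.float64(-0.0388)) -0.0675
256 218 54 (np.float64(0.0016), np.float64(-0.0407)) -0.0694
262 214 54 (np.float64(-0.0195), np.float64(-0.0427)) -0.0714
268 211 53 (np.float64(-0.0391), np.float64(-0.0417)) -0.0704
274 208 53 (np.float64(-0.0587), np.float64(-0.0408)) -0.0695
280 197 60 (np.float64(-0.0937), np.float64(-0.0632)) -0.0922
286 198 56 (np.float64(-0.1062), np.float64(-0.0506)) -0.0794
292 204 46 (np.float64(-0.1091), np.float64(-0.0236)) -0.0521
298 212 35 (np.float64(-0.1081), np.float64(0.0085)) -0.0197
```

It rolled back evenly onto both fingers and is now parallel to the groove (y≈-0.069 along its whole length). Pushing on up.

Request:
apply_moves([
  {"travel": [0.006, 0, -0.0015], "delta_rot": [0, 0, 0], "grip": 55},
  {"travel": [0.012, 0, -0.003], "delta_rot": [0, 0, 0], "grip": 55},
  {"travel": [0.018, 0, -0.0045], "delta_rot": [0, 0, 0], "grip": 55},
  {"travel": [0.024, 0, -0.006], "delta_rot": [0, 0, 0], "grip": 55},
  {"travel": [0.03, 0, -0.0075], "delta_rot": [0, 0, 0], "grip": 55},
  {"travel": [0.036, 0, -0.009], "delta_rot": [0, 0, 0], "grip": 55},
  {"travel": [0.042, 0, -0.0105], "delta_rot": [0, 0, 0], "grip": 55},
  {"travel": [0.047, 0, -0.012], "delta_rot": [0, 0, 0], "grip": 55},
])

```text
t: 9.35
eef_pos: [0.5271, -0.0448, 0.0103]
orientation: [2.301, 2.134, 0.003]
wrist_force: [-0.8, -6.1, 4.4]
width: 0.0549
grasp_force: 3.2
```

```bash
python3 -c "
from h import *
bar('s12.png',.038)"
```

```text
tcp blk (np.float64(-0.0197), np.float64(-0.0714)) 0.0103 F [-0.8 -6.1  4.4] 9.35
214 233 1 (np.float64(0.1241), np.float64(-0.0619)) -0.0909
220 229 14 (np.float64(0.1041), np.float64(-0.0639)) -0.0929
226 226 26 (np.float64(0.0855), np.float64(-0.0631)) -0.0921
232 224 37 (np.float64(0.0684), np.float64(-0.0595)) -0.0884
238 235 36 (np.float64(0.0721), np.float64(-0.0196)) -0.0481
244 236 43 (np.float64(0.06), np.float64(-0.0077)) -0.0361
250 233 42 (np.float64(0.0414), np.float64(-0.0067)) -0.0351
256 230 42 (np.float64(0.0227), np.float64(-0.0057)) -0.034
262 226 42 (np.float64(0.0021), np.float64(-0.0074)) -0.0358
268 223 41 (np.float64(-0.017), np.float64(-0.0064)) -0.0348
274 219 42 (np.float64(-0.038), np.float64(-0.0081)) -0.0365
280 197 44 (np.float64(-0.0926), np.float64(-0.0614)) -0.0904
286 198 55 (np.float64(-0.1051), np.float64(-0.0489)) -0.0777
292 204 46 (np.float64(-0.108), np.float64(-0.022)) -0.0505
298 212 35 (np.float64(-0.107), np.float64(0.01)) -0.0182
```

Request:
apply_moves([
  {"travel": [0.006, 0, -0.001], "delta_rot": [0, 0, 0], "grip": 55},
  {"travel": [0.012, 0, -0.002], "delta_rot": [0, 0, 0], "grip": 55},
  {"travel": [0.018, 0, -0.0025], "delta_rot": [0, 0, 0], "grip": 55},
  {"travel": [0.024, 0, -0.0025], "delta_rot": [0, 0, 0], "grip": 55},
  {"travel": [0.029, 0, -0.0025], "delta_rot": [0, 0, 0], "grip": 55},
  {"travel": [0.031, 0, -0.0025], "delta_rot": [0, 0, 0], "grip": 55},
  {"travel": [0.031, 0, -0.0025], "delta_rot": [0, 0, 0], "grip": 55},
])

```text
t: 9.98
eef_pos: [0.5262, -0.019, 0.0113]
orientation: [-2.303, -2.137, 0.0]
wrist_force: [0.8, -0.4, -0.8]
width: 0.055
grasp_force: 0.0
```

```bash
python3 -c "
from h import *
bar('s13.png',.033)"
```

```text
tcp blk (np.float64(-0.0226), np.float64(-0.0458)) 0.0113 F [ 0.8 -0.4 -0.8] 9.9833
214 233 1 (np.float64(0.1233), np.float64(-0.0649)) -0.0939
220 230 13 (np.float64(0.1048), np.float64(-0.064)) -0.093
226 226 26 (np.float64(0.0845), np.float64(-0.0661)) -0.0951
232 223 38 (np.float64(0.0657), np.float64(-0.0653)) -0.0943
238 220 51 (np.float64(0.0467), np.float64(-0.0644)) -0.0934
244 216 48 (np.float64(0.0259), np.float64(-0.0665)) -0.0955
250 217 38 (np.float64(0.0134), np.float64(-0.0542)) -0.0831
256 209 42 (np.float64(-0.0147), np.float64(-0.0677)) -0.0967
262 207 40 (np.float64(-0.0326), np.float64(-0.064)) -0.093
268 203 41 (np.float64(-0.0542), np.float64(-0.0661)) -0.0951
274 209 32 (np.float64(-0.0575), np.float64(-0.0391)) -0.0678
280 198 38 (np.float64(-0.0925), np.float64(-0.0614)) -0.0903
286 198 38 (np.float64(-0.107), np.float64(-0.0517)) -0.0805
292 204 40 (np.float64(-0.1098), np.float64(-0.0247)) -0.0532
298 212 35 (np.float64(-0.1088), np.float64(0.0074)) -0.0208
```

Force has dropped to zero, so the bar has likely gone into the groove. I'll withdraw slowly and then lift away.

Request:
apply_moves([
  {"travel": [-0.02, 0, 0], "delta_rot": [0, 0, 0], "grip": 55},
  {"travel": [-0.05, 0, -0.01], "delta_rot": [0, 0, 0], "grip": 55},
  {"travel": [-0.08, 0, -0.04], "delta_rot": [0, 0, 0], "grip": 55},
  {"travel": [-0.11, 0, -0.08], "delta_rot": [0, 0, 0], "grip": 55},
  {"travel": [-0.15, 0, -0.13], "delta_rot": [0, 0, 0], "grip": 55},
  {"travel": [-0.19, 0, -0.18], "delta_rot": [0, 0, 0], "grip": 55},
  {"travel": [-0.23, 0, -0.2], "delta_rot": [0, 0, 0], "grip": 55},
  {"travel": [-0.27, 0, -0.2], "delta_rot": [0, 0, 0], "grip": 55},
  {"travel": [-0.3, 0, -0.2], "delta_rot": [0, 0, 0], "grip": 55},
  {"travel": [-0.3, 0, -0.2], "delta_rot": [0, 0, 0], "grip": 55},
])

```text
t: 10.87
eef_pos: [0.5084, -0.2639, 0.1729]
orientation: [2.305, 2.129, 0.001]
wrist_force: [0.5, -0.2, -0.9]
width: 0.0554
grasp_force: 0.0
```

```bash
python3 -c "
from h import *
s=snap('top','t14.png');q=snap('scene','s14.png');print(arm.get_obs()['wrist_force'].round(1) if hasattr(arm.get_obs()['wrist_force'],'round') else '')
w,c,h=measure(s)
c=cv2.inRange(h,(0,0,50),(179,70,135));cc=biggest(c,(256,155,306,226));C=rect(s,cc,.035);print(C,blk(C))
a=cv2.resize(s['color'][130:250,190:330],None,fx=3,fy=3);b=cv2.resize(q['color'][150:290,190:330],None,fx=2.5714,fy=2.5714)
cv2.imwrite('pics/f14.png',np.hstack([a,b[:360,:370]]))"
```

```text
[-0.3  0.4  0.5]
(0.54686962890625, 0.025493492126464845, 153.16270446777344, 45.04146194458008, -4.497200012207031) (np.float64(-0.0054), np.float64(0.0002))
```

View pics/f14.png

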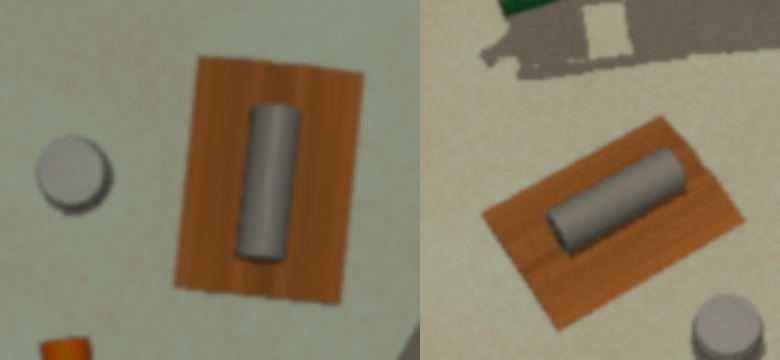

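The bar lies in the groove, centred at block (-5, 0) mm and parallel to it, well inside both ends. The tin hasn't moved.

```bash
python3 -c "
from plant import arm
print(arm.close_job())"
```

```text
the job is handed in; nothing more can be done
None
```

The steel core lies settled in the V-block groove, about 5 mm off centre and parallel to it, with both ends well inside the block; I touched nothing else and handed the job in at about 11 s.

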